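Latch the tool case shut

TASK

Close the green tool case with its toggle latch: swing the steel bail over and hook its bar behind the keeper on the sprung-open cover, then press the red lever down flat, fully home, so that it pulls the cover tight, and leave it latched. Handle case and latch gently, never with more than about 20 N, and do not disturb the bottle, the solder spool or the screwdriver beside the case.

Things in the scene. Friction and masses are not known exactly. Their poses are not given: they have to be found in the camera images.
- cradle: Low plywood cradle, 138 x 216 mm, rim 14 mm high, fixed to the worktop; in it the green tool case stands upright on soft grey packing. Origin: on the worktop under the middle of the case's seam. Its x axis points from the case shell (x -75 to -1 mm) to the cover (x 1 to 40 mm), y along the seam, z up. The case's top is flat, at z 62 to 87 mm: the packing's height is not measured.
- seam_mid (a point): Point at x 0, y 0, z 74.5 mm of the cradle: middle of the seam on the case's top if the packing were of middling height. The case is 200 mm long (y), 115 mm thick, latch at mid-length within 24 mm either side. The lever's pivot: axis along y, at x -20 mm, 10 mm above the case's top. Pressed down, the case sinks 1 mm per 10 N and comes back; it moves no other way. Feel or see its height.
- cradle_floor (a point): Floor of the cradle under the seam, z 4 mm. On the cover's top the keeper: a steel post 24 mm wide with a round lip on top, 11.5 to 15.5 mm above the case's top, overhanging 3.5 mm to +x. The post's far face lies anywhere from x 19 to 23 mm (adjustable, not measured), 4 mm more with the cover ajar; beyond it a plate 5 mm high, where the bar can rest. Pulled, the keeper springs 1 mm per 5 N.
- cover (a joint): Hinge of the cover along the bottom of the seam; 0 shut tight, 0.07 rad fully ajar (4 mm at the latch), as at the start. A spring pushes it open with about 4 N at the latch when ajar, 6 N when shut.
- lever (a joint): Lever angle: 0 = flat on the case, pointing to -x, home on a firm stop; 1.57 upright; 2.3 = leaning over the cover, its other stop. Stays where left (0.08 N m to turn). Steel and red plate, 24 mm wide, 58 mm from pivot to curled end; flat, its top is 4.5 mm above the pivot. With the bail hooked it takes up to 8 N to press, till dead centre near 0.15 rad; then press on to the stop.
- bail (a joint): Bail angle to the lever; its elevation, pointing to +x, is this minus the lever's angle. Slight friction (0.01 N m): the bail swings with the lever, so a bar that just rests behind the keeper lifts off when the lever is pressed. First draw it towards the seam, in under the lip against the post: 8 to 10 N slides it, dragging the lever along; 12 N or more once hooked.
- bottle_mid (a point): Amber dropper bottle, 34 mm across, 95 mm tall, standing; point at its centre, half-way up. Bystander.
- spool_mid (a point): Spool of solder wire, 53 mm across, 35 mm tall, on its flange; point at its centre. Bystander.
- driver_mid (a point): Small yellow screwdriver, 162 mm long, 12 mm thick, lying on the worktop; point at its centre. Bystander.
- cradle_rim (a point): Point on the cradle's front rim: x -82, y 0, z 14 mm. The bail: frame of 4 mm wire, 47 mm wide, pivoted on the lever 14 mm from the lever's pivot (1.5 mm under its line); its hook bar is 52 mm from there. On the bar a tab, 18 mm wide, 3 thick, stands 14 mm up square to the bail, 5 mm beyond the bar. The bar is sure to pass the lip only with the lever leaning on its 2.3 stop.

How it is judged:
By the outcome, as a careful person would: the job done as asked, in the order asked, and still so for the second after the job is handed in, with the robot touching nothing.
It also fails if it takes over 64 s, if anything falls off the work surface, if the arm or the gripper's body presses on something with over 40 N, if the wrist force passes 120 N, or if a joint passes its speed limit or range.

ROBOT

A 7-joint arm with a two-finger parallel gripper is mounted at the origin on a cart in front of the work surface, level with it; the furniture and walls round the work are solid. World frame = base frame: x ahead of the robot, y to its left, z up, the work surface at z = 0. Lengths are in m, angles in rad, forces in N, time in s.
With the tool pointing down it reaches from about 0.425 to 0.95 m from the base axis. Payload 4.7 kg.
Tool frame: the origin (TCP) lies on the centre line of the jaws, within the pads' length; the fingertips stand 25 mm ahead of it and the grasp point (between the pads) lies 6 mm ahead of it; z points along the fingers, y is the line along which they close (so a half turn about z gives the same grasp; the last joint's range is limited). The gripper opens to 87 mm and grips with 3 to 60 N. Pads are 19 mm wide; open, the fingers measure 117 mm over their backs; the gripper's body (75 mm by 190 mm) begins 51 mm behind the grasp point.
Start: joints at [1.293, 0.469, -0.049, 1.532, 0.024, 1.141, -0.082], TCP at [0.166, -0.654, 0.248] pointing down, gripper open.
Joint ranges: [-2.59, 2.59], [-0.33, 1.99], [-1.39, 1.29], [0.1, 2.45], [-1.04, 4.18], [0.21, 1.99], [-2.66, 2.66]. Speed limits (rad/s): [2.57, 2.57, 3.14, 3.14, 3.14, 3.14, 3.14].

INTERFACE

Orientations are given as a unit quaternion [x, y, z, w].
In Python, from station import sense, vision, job gives the robot as it stands. The module is installed in compiled form; this text tells all that it offers.
- The arm moves only by the tool servo_tool, never from a script. Its argument "moves" is a list that holds one entry, the list of rows, each a list of 4 numbers: the shift along the world's x, y, z in m, then the turn about the world's z in degrees. In form: [[[dx, dy, dz, twist], ...]]. A call has exactly 10 rows; each row is the pose to reach, as a shift and turn from the pose commanded when the call began; what a row does not reach only later rows make up. A row lasts 1/8 s, in which the tool goes at most 62.5 mm and 10.7 degrees, less where a joint would pass 70% of its speed; a pose out of reach is approached as far as the arm can. A call with a gripper value outside its range is refused whole. "gripper" is the opening, from -1 (shut) to 1 (fully open), set as the call begins (left out, the last holds). The fingers move at their own pace and stop on an object; "newtons" is the grip in N (left out, the last holds). Time passes only in rows, so rows that repeat a pose let the fingers close, or fill a call up. It gives the time, the measured TCP pose, the force, the opening and the grip force at its end, in the units of the state.
- sense(): the state, without advancing time (a new reading comes with each control period).
- vision.read_camera(name): name is "side" or "top" or "wrist"; returns a dict with "color" (400x640x3 uint8, red, green, blue), "vertical_fov" (degrees; the focal length in pixels is half the picture's height over the tangent of half this angle, whatever the lens; pixels are square), "cx", "cy" (the principal point, pixels), "k1" (the pictures are not rectified: a ray, as slopes to the right and down, at radius r is drawn at 1 + k1 r^2 times it, then the intrinsics apply), "cam_to_world" (4x4, takes a point from camera to world coordinates); the wrist camera has in their place "tool_from_camera" (4x4, takes a point from camera to tool coordinates, whose origin is the TCP and whose axes are the flange's). Camera axes: x right, y down, z forward; pixel columns grow to the right and rows downward; lengths in m; the calibration is good to about 2 mm. A picture is of the moment at which its call begins: read the wrist's pose just before it. There is no depth.
- job.close_job(): hands the job in; it is judged then, once.
The state is a dict: "time_s": time; "joint_positions": joint angles; "joint_velocities": joint speeds; "effort": joint torques, N m; "tcp_pos": TCP position; "tool_rot": TCP orientation; "ft_force": force on the tool from outside, world axes, zero at the start; "wrist_torque": the same for the moment, N m; "opening": finger opening in m; "grip_force": force on a finger pad.
Only numpy, scipy, OpenCV 4.12 (cv2) and the standard library are available. Lean on these libraries where they do the work, as an engineer would, in place of code of your own. Each camera call takes 0.05 s, during which the arm holds its last target. There are 200 camera calls.

## Working session

There is one attempt and no reset: what is moved stays moved. The work goes in short steps, Python scripts to look and compute and a tool call to move; the robot and the scene stay as the last step left them, time stands still between calls to the robot, and variables do not carry over. Pictures are saved under pics/ and viewed, at most 10 in all, crops included, and the job is handed in when it is done.

Besides the shell and the picture viewer there is one more tool, called after "Emit:" by a JSON object that holds its "fn" and its "kwargs", one argument or row to a line. servo_tool: Moves the arm, as the interface text tells. Its arguments: {"type":"object","properties":{"moves":{"type":"array","items":{"type":"array","items":{"type":"array","items":{"type":"number"}}}},"gripper":{"type":"number"},"newtons":{"type":"number"}},"required":["moves"]}

```bash
mkdir -p pics; cat > h.py <<'E'
import numpy as np,cv2
from station import sense,vision,job
def cam(n):
    s=sense(); c=vision.read_camera(n); im=c["color"]
    h=im.shape[0]; f=h/2/np.tan(np.radians(c["vertical_fov"])/2)
    if n=="wrist":
        from scipy.spatial.transform import Rotation as R
        T=np.eye(4);T[:3,:3]=R.from_quat(s["tool_rot"]).as_matrix();T[:3,3]=s["tcp_pos"]
        M=T@np.array(c["tool_from_camera"])
    else: M=np.array(c["cam_to_world"])
    return dict(im=im,f=f,cx=c["cx"],cy=c["cy"],k=c["k1"],M=M)
def ray(c,u,v):
    d=np.array([(u-c["cx"])/c["f"],(v-c["cy"])/c["f"]]);p=d.copy()
    for _ in range(30): p=d/(1+c["k"]*(p@p))
    return c["M"][:3,3],c["M"][:3,:3]@np.array([p[0],p[1],1])
def onz(c,u,v,z):
    o,d=ray(c,u,v); return o+d*(z-o[2])/d[2]
def proj(c,P):
    p=np.linalg.inv(c["M"])@np.append(P,1);q=p[:2]/p[2];q=q*(1+c["k"]*(q@q))
    return q*c["f"]+[c["cx"],c["cy"]]
def tri(c1,a,c2,b):
    o1,d1=ray(c1,*a);o2,d2=ray(c2,*b)
    t=np.linalg.lstsq(np.c_[d1,-d2],o2-o1,rcond=None)[0]
    p,q=o1+d1*t[0],o2+d2*t[1]; return (p+q)/2,np.linalg.norm(p-q)
def save(c,n,box=None,s=1):
    im=c["im"]
    if box: im=im[box[1]:box[3],box[0]:box[2]]
    cv2.imwrite("pics/"+n,cv2.resize(im,None,fx=s,fy=s,interpolation=cv2.INTER_CUBIC)[:,:,::-1])
E
python3 - <<'E'
from h import *
import pickle
d={n:cam(n) for n in("top","side")}
pickle.dump(d,open("c0.pkl","wb"))
for n in d: save(d[n],n+"0.png",None,1.25); print(n,d[n]["M"].round(3).tolist(),d[n]["f"])
s=sense();print(s["time_s"],s["tool_rot"],s["tcp_pos"])
E
```

```text
top [[0.01, -0.997, 0.075, 0.381], [-1.0, -0.01, 0.007, -0.113], [-0.006, -0.075, -0.997, 1.033], [0.0, 0.0, 0.0, 1.0]] 474.350800413894
side [[-0.953, -0.162, 0.257, 0.21], [-0.304, 0.482, -0.822, 0.599], [0.009, -0.861, -0.509, 0.509], [0.0, 0.0, 0.0, 1.0]] 461.1795429442675
0.1 [ 9.92273023e-01  1.24070353e-01 -1.48397825e-04 -8.78903474e-04] [ 0.16607108 -0.65374252  0.24659649]
```

View pics/top0.png

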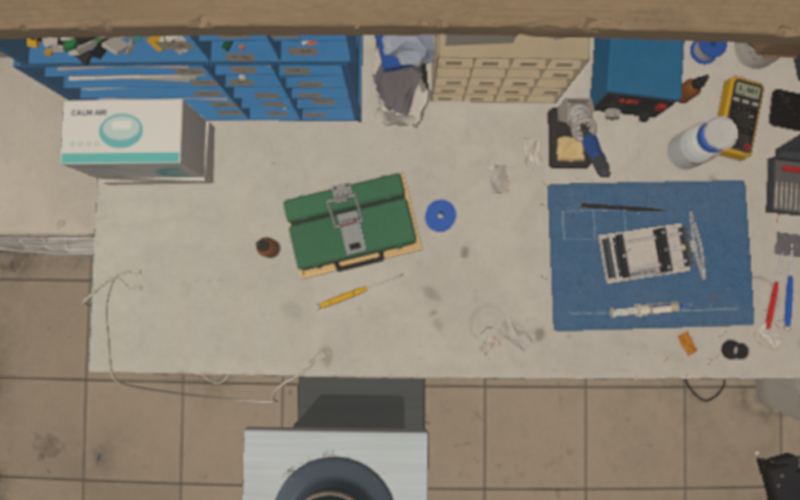

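View pics/side0.png

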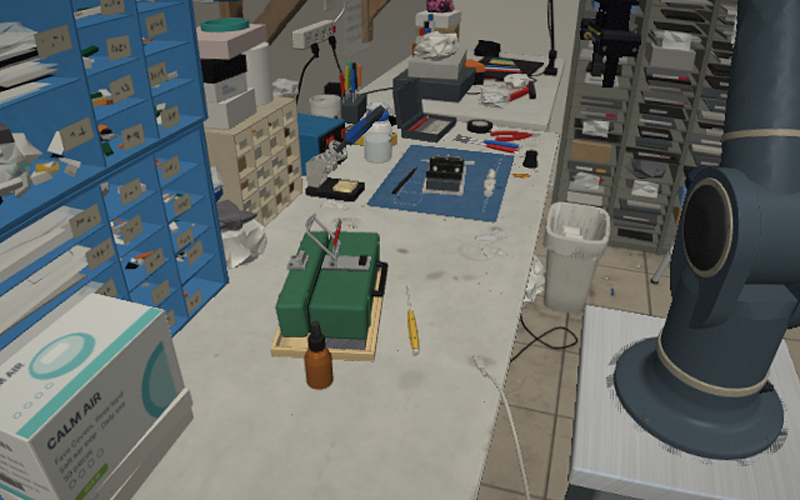

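The top view shows the case near (350,222) with the cover on the far side. The bottle is at (267,247), the spool at (440,215) and the driver at (355,292). In the side view the lever stands roughly upright at (336,240) with the bail above it. I'll crop in to measure.

```bash
python3 - <<'E'
from h import *
import pickle
d=pickle.load(open("c0.pkl","rb"))
a=d["top"]["im"][130:230,195:375];b=d["side"]["im"][160:300,205:325]
a=cv2.resize(a,(792,440),interpolation=cv2.INTER_CUBIC);b=cv2.resize(b,(480,560),interpolation=cv2.INTER_CUBIC)
cv2.imwrite("pics/a.png",a[:,:,::-1]);cv2.imwrite("pics/b.png",b[:,:,::-1])
E
```

```text
(no output)
```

View pics/a.png

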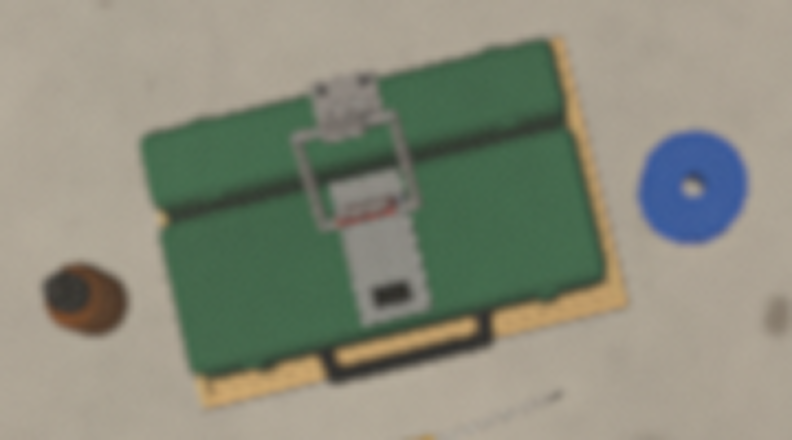

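View pics/b.png

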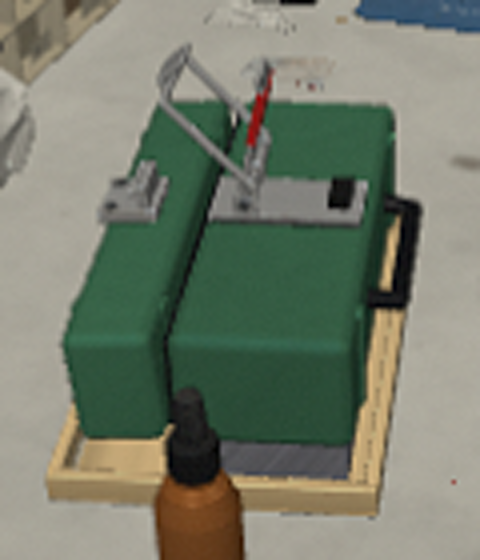

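```bash
python3 - <<'E'
from h import *
import pickle
from scipy.optimize import least_squares
d=pickle.load(open("c0.pkl","rb"));t,s=d["top"],d["side"]
A=lambda x,y:(195+x/4.4,130+y/4.4)
B=lambda x,y:(205+x/4,160+y/4)
for n,a,b in [("seamL",(165,222),(170,345)),("shellLrob",(195,372),(352,345)),("shellRrob",(605,272),(392,115)),("pad",(392,294),(342,193)),("barL",(298,135),(160,80)),("barR",(398,112),(187,48)),("leverend",(370,213),(266,68)),("keeperL",(322,135),(115,185))]:
    p,e=tri(t,A(*a),s,B(*b));print(n,(p*1e3).round(1),round(e*1e3,1))
# cradle fit: rim corners + case top corners, unknown x,y,yaw,top
obs=[(t,A(205,405),(-82,108,14)),(t,A(628,303),(-82,-108,14)),(s,B(380,490),(-82,108,14)),(s,B(48,480),(56,108,14)),
(t,A(195,374),(-75,100,0)),(t,A(607,275),(-75,-100,0)),(s,B(354,347),(-75,100,0)),(t,A(163,224),(-1,100,0)),(s,B(170,347),(-1,100,0))]
def W(p,P):
    c,sn=np.cos(p[2]),np.sin(p[2]);x,y,z=P
    z=z if z else p[3]-1.
    return np.array([p[0]+c*x-sn*y,p[1]+sn*x+c*y,z])/1e3
f=lambda p:np.concatenate([proj(c,W(p,P))-o for c,o,P in obs])
r=least_squares(f,[550,-100,0.2,75],loss="soft_l1");print(r.x.round(3),r.fun.reshape(-1,2).round(1).tolist())
# latch offset: pad & lever & keeper in cradle frame
p=r.x;c,sn=np.cos(p[2]),np.sin(p[2])
for n,uv,cm,z in [("pad",A(392,294),t,p[3]+4),("keepL",A(318,130),t,p[3]+5),("keepR",A(385,112),t,p[3]+5),("keepfar",A(343,76),t,p[3]+5),("plate-l",A(362,325),t,p[3]+2),("plate-r",A(428,308),t,p[3]+2)]:
    q=onz(cm,*uv,z/1e3)*1e3-np.array([p[0],p[1],0]);print(n,round(c*q[0]+sn*q[1],1),round(-sn*q[0]+c*q[1],1))
E
```

```text
seamL [494.8  70.3  72.7] 3.5
shellLrob [424.3  53.7  77.8] 4.8
shellRrob [ 473.2 -134.2   72.4] 3.9
pad [461.3 -36.8  87.4] 2.7
barL [ 5.248e+02 -3.000e-01  1.508e+02] 0.5
barR [534.8 -43.  143.4] 3.9
leverend [491.5 -31.5 146.4] 1.7
keeperL [541.7  -0.8  95.4] 16.0
[ 5.18515e+02 -2.15160e+01  2.68000e-01  7.77960e+01] [[-0.3, 1.2], [0.5, -1.1], [-1.4, -0.7], [-2.1, -1.5], [-0.3, 3.0], [1.7, 0.3], [0.4, 0.9], [-1.8, 1.9], [-0.4, -0.7]]
pad -57.3 0.7
keepL 24.8 14.8
keepR 25.0 -17.2
keepfar 46.3 -2.6
plate-l -67.3 17.7
plate-r -67.5 -13.5
```

Emit:
{"fn": "servo_tool", "kwargs": {
  "moves": [
    [[0.04,0.05,0.03,1],[0.08,0.1,0.03,1],[0.12,0.15,0.03,1],[0.15,0.2,0.03,1],[0.18,0.25,0.03,1],[0.2,0.3,0.03,1],[0.22,0.35,0.03,1],[0.24,0.4,0.03,1],[0.255,0.45,0.03,1],[0.27,0.5,0.03,1]]
  ],
  "gripper": -1
}}

```text
time_s: 1.35
tcp_pos: [0.4363, -0.1525, 0.2774]
tool_rot: [0.991, 0.133, -0.0, 0.0]
ft_force: [1.1, 0.1, -0.6]
opening: 0.0015
grip_force: 0.0
```

Emit:
{"fn": "servo_tool", "kwargs": {
  "moves": [
    [[0.01,0.04,0.0,0],[0.02,0.08,0.0,0],[0.03,0.115,0.0,0],[0.03,0.115,0.0,0],[0.03,0.115,0.0,0],[0.03,0.115,0.0,0],[0.03,0.115,0.0,0],[0.03,0.115,0.0,0],[0.03,0.115,0.0,0],[0.03,0.115,0.0,0]]
  ]
}}

```text
time_s: 2.6
tcp_pos: [0.4663, -0.0393, 0.2776]
tool_rot: [0.991, 0.133, 0.0, 0.0]
ft_force: [-0.2, 0.9, -0.7]
opening: 0.0002
grip_force: 0.0
```

```bash
python3 - <<'E'
from h import *
import pickle
c=cam("wrist");s=sense();print(s["time_s"],s["tcp_pos"],s["tool_rot"],s["ft_force"],s["opening"]);print(c["M"].round(3))
pickle.dump(c,open("w1.pkl","wb"));save(c,"w1.png",None,1.25)
E
```

```text
2.65 [ 0.46625784 -0.03922802  0.27757627] [9.91154010e-01 1.32716717e-01 2.27446174e-05 2.51212237e-05] [-0.09352934 -0.06884619  0.31589343] -3.0450734128601017e-05
[[ 0.263 -0.927 -0.268  0.54 ]
 [-0.965 -0.253 -0.072 -0.018]
 [-0.001  0.277 -0.961  0.414]
 [ 0.     0.     0.     1.   ]]
```

View pics/w1.png

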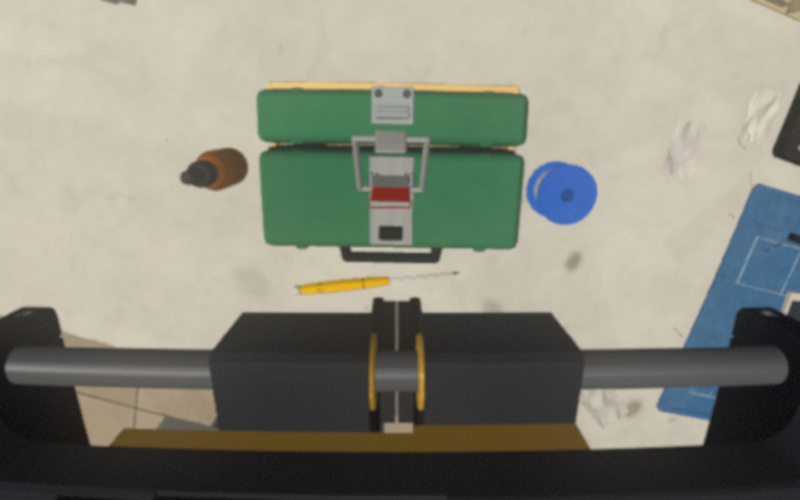

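The wrist view shows the case square to the tool. The latch is centred at column 391, the keeper lip is near (392,112), the bail bar near (390,138) and the red lever near (390,192).

```bash
cat >> h.py <<'E'
def loc(q,p):
    c,s=np.cos(p[2]),np.sin(p[2]);q=np.array(q)*1e3-[p[0],p[1],0]
    return np.array([c*q[0]+s*q[1],-s*q[0]+c*q[1],q[2]])
def wor(P,p):
    c,s=np.cos(p[2]),np.sin(p[2]);return np.array([p[0]+c*P[0]-s*P[1],p[1]+s*P[0]+c*P[1],P[2]])/1e3
E
python3 - <<'E'
from h import *
import pickle
from scipy.optimize import least_squares
d=pickle.load(open("c0.pkl","rb"));t,s=d["top"],d["side"];w=pickle.load(open("w1.pkl","rb"))
A=lambda x,y:(195+x/4.4,130+y/4.4)
B=lambda x,y:(205+x/4,160+y/4)
C=lambda x,y:(x/1.25,y/1.25)
obs=[(t,A(205,405),(-82,108,14)),(t,A(628,303),(-82,-108,14)),(s,B(380,490),(-82,108,14)),(s,B(48,480),(56,108,14)),
(t,A(195,374),(-75,100,0)),(t,A(607,275),(-75,-100,0)),(s,B(354,347),(-75,100,0)),(t,A(163,224),(-1,100,0)),(s,B(170,347),(-1,100,0)),
(w,C(262,246),(-75,100,0)),(w,C(520,248),(-75,-100,0)),(w,C(260,149),(-1,100,0)),(w,C(524,149),(-1,-100,0))]
def W(p,P): return wor((P[0],P[1],P[2] or p[3]-1),p)
f=lambda p:np.concatenate([proj(c,W(p,P))-o for c,o,P in obs])
r=least_squares(f,[518,-21,0.2,75],loss="soft_l1");p=r.x;print(p.round(3),r.fun.reshape(-1,2).round(1).tolist())
T=p[3]
for n,uv,z in [("padc",(391,233),T+4),("plateL",(370,243),T+2),("plateR",(413,243),T+2),("platefar",(392,87),T+5),("lipNearR",(410,118),T+13),("lipL",(375,118),T+13),("lip top",(392,107),T+15),("lip bot",(392,113),T+15),("lip2",(392,118),T+15)]:
    print(n,loc(onz(w,*C(*uv),z/1e3),p).round(1))
for n,a,b,c in [("barL",(298,135),(160,80),(355,138)),("barR",(398,112),(187,48),(429,140)),("leverend",(370,213),(266,68),(391,196))]:
  for x,e in[(tri(t,A(*a),w,C(*c))),tri(s,B(*b),w,C(*c))]:print(n,loc(x,p).round(1),round(e*1e3,1))
print(loc(sense()["tcp_pos"],p))
save(w,"w1c.png",(280,60,350,210),4)
E
```

```text
[ 5.20749e+02 -2.05790e+01  2.65000e-01  7.62430e+01] [[-0.8, 0.1], [0.0, -2.0], [-3.1, -0.5], [-3.7, -1.5], [-0.7, 1.8], [1.1, -0.6], [-1.2, 1.8], [-2.1, 0.8], [-2.0, 0.1], [3.3, 1.0], [-0.3, -0.5], [-1.0, 2.2], [2.2, 2.3]]
padc [-62.2   1.3  80.2]
plateL [-70.7  17.7  78.2]
plateR [-70.7 -15.7  78.2]
platefar [44.   0.3 81.2]
lipNearR [ 22.7 -12.3  89.2]
lipL [22.7 12.2 89.2]
lip top [30.   0.3 91.2]
lip bot [26.   0.3 91.2]
lip2 [22.6  0.3 91.2]
barL [ 10.7  20.2 144.9] 2.4
barL [  9.8  20.5 151.7] 2.4
barR [ 10.  -23.6 138.5] 2.8
barR [  7.4 -22.4 144.3] 4.5
leverend [-26.9  -0.3 122.2] 2.2
leverend [-27.7  -0.6 146.3] 9.1
[-57.47456018  -3.7071757  277.57626634]
```

View pics/w1c.png

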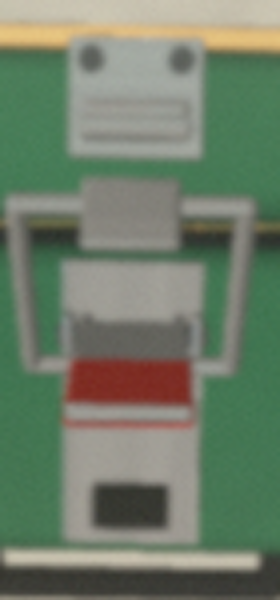

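Emit:
{"fn": "servo_tool", "kwargs": {
  "moves": [
    [[0,0.004,-0.05,0],[-0.001,0.004,-0.1,0],[-0.001,0.004,-0.1275,0],[0.005,0.0055,-0.1275,0],[0.0115,0.0075,-0.1275,0],[0.018,0.009,-0.1275,0],[0.0245,0.011,-0.1275,0],[0.031,0.0125,-0.1275,0],[0.0375,0.0145,-0.1275,0],[0.0375,0.0145,-0.1275,0]]
  ]
}}

```text
time_s: 3.9
tcp_pos: [0.5043, -0.0245, 0.1499]
tool_rot: [0.991, 0.133, 0.0, -0.0]
ft_force: [-1.4, -0.2, 1.0]
opening: 0.0004
grip_force: 0.5
```

Emit:
{"fn": "servo_tool", "kwargs": {
  "moves": [
    [[0.002,0.0005,0,0],[0.004,0.001,0,0],[0.006,0.0015,0,0],[0.008,0.002,0,0],[0.0095,0.0025,0,0],[0.0095,0.0025,0,0],[0.0095,0.0025,0,0],[0.0095,0.0025,0,0],[0.0095,0.0025,0,0],[0.0095,0.0025,0,0]]
  ]
}}

```text
time_s: 5.15
tcp_pos: [0.5135, -0.0222, 0.1502]
tool_rot: [0.991, 0.133, 0.0, 0.0]
ft_force: [-0.2, -0.6, -1.0]
opening: 0.0004
grip_force: 0.3
```

```bash
python3 - <<'E'
from h import *
import pickle
P=[520.7,-20.6,.265,76.2]
s=sense();print(s["time_s"],loc(s["tcp_pos"],P),s["ft_force"])
c=cam("side");pickle.dump(c,open("s2.pkl","wb"))
a=c["im"][170:270,225:325]
w=cam("wrist");pickle.dump(w,open("w2.pkl","wb"))
b=w["im"][40:240,220:420]
cv2.imwrite("pics/s2.png",np.hstack([cv2.resize(x,(400,400),interpolation=cv2.INTER_CUBIC) for x in(a,b)])[:,:,::-1])
E
```

```text
5.15 [ -7.32579569   0.37490848 150.22179405] [-0.21734975 -0.55352685 -1.00229489]
```

View pics/s2.png

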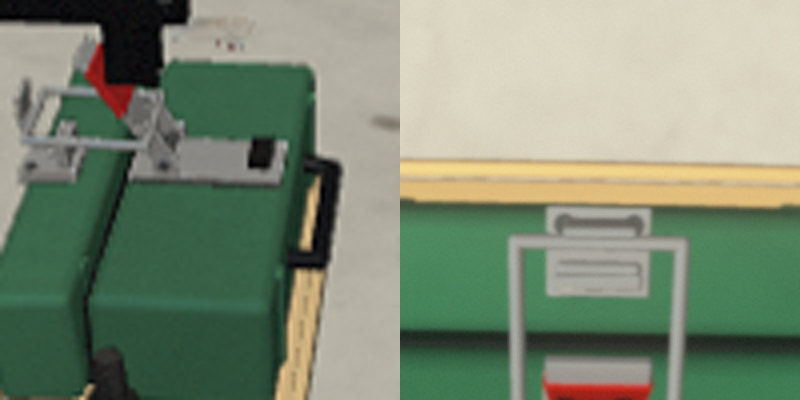

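The lever now leans over the cover and the bail hovers roughly horizontal with its bar beyond the keeper lip. I'll push on gently to the 2.3 stop.

Emit:
{"fn": "servo_tool", "kwargs": {
  "moves": [
    [[0.001,0.0003,0,0],[0.002,0.0005,0,0],[0.003,0.001,0,0],[0.004,0.001,0,0],[0.005,0.0013,0,0],[0.006,0.0015,0,0],[0.0065,0.0017,0,0],[0.007,0.0018,0,0],[0.007,0.0018,0,0],[0.007,0.0018,0,0]]
  ]
}}

```text
time_s: 6.5
tcp_pos: [0.5204, -0.0204, 0.1501]
tool_rot: [0.991, 0.133, 0.0, 0.0]
ft_force: [-1.9, 0.1, -0.4]
opening: 0.0003
grip_force: 0.6
```

Emit:
{"fn": "servo_tool", "kwargs": {
  "moves": [
    [[0.001,0.0003,0,0],[0.002,0.0005,0,0],[0.003,0.001,0,0],[0.004,0.001,0,0],[0.004,0.001,0,0],[0.004,0.001,0,0],[0.004,0.001,0,0],[0.004,0.001,0,0],[0.004,0.001,0,0],[0.004,0.001,0,0]]
  ]
}}

```text
time_s: 7.75
tcp_pos: [0.5228, -0.0198, 0.1496]
tool_rot: [0.991, 0.133, -0.002, 0.0]
ft_force: [-6.0, -1.5, 1.2]
opening: 0.0006
grip_force: 2.7
```

The stop is reached at 6 N. Next I back off, go over the lever, and press the tab down from above.

Emit:
{"fn": "servo_tool", "kwargs": {
  "moves": [
    [[-0.008,-0.002,0,0],[-0.008,-0.002,0.02,0],[-0.005,-0.001,0.035,0],[0.015,0.004,0.035,0],[0.041,0.011,0.035,0],[0.041,0.011,0.02,0],[0.041,0.011,0.0,0],[0.041,0.011,-0.01,0],[0.041,0.011,-0.02,0],[0.041,0.011,-0.026,0]]
  ]
}}

```text
time_s: 9.0
tcp_pos: [0.5651, -0.0085, 0.1237]
tool_rot: [0.991, 0.133, -0.0, 0.0]
ft_force: [-0.2, 0.3, -0.9]
opening: 0.0008
grip_force: 0.0
```

Emit:
{"fn": "servo_tool", "kwargs": {
  "moves": [
    [[0,0,-0.001,0],[0,0,-0.002,0],[0,0,-0.002,0],[0,0,-0.002,0],[0,0,-0.002,0],[0,0,-0.002,0],[0,0,-0.002,0],[0,0,-0.002,0],[0,0,-0.002,0],[0,0,-0.002,0]]
  ]
}}

```text
time_s: 10.25
tcp_pos: [0.5654, -0.0084, 0.1222]
tool_rot: [0.991, 0.133, 0.0, 0.0]
ft_force: [-0.4, 0.2, 3.3]
opening: 0.0008
grip_force: 1.4
```

```bash
python3 - <<'E'
from h import *
P=[520.7,-20.6,.265,76.2]
s=sense();print(s["time_s"],loc(s["tcp_pos"],P),s["ft_force"])
c=cam("side")
a=c["im"][170:270,225:325]
w=cam("wrist");b=w["im"][40:240,220:420]
cv2.imwrite("pics/s3.png",np.hstack([cv2.resize(x,(400,400),interpolation=cv2.INTER_CUBIC) for x in(a,b)])[:,:,::-1])
E
```

```text
10.25 [4.63540131e+01 7.45300874e-02 1.22188064e+02] [-0.36371246  0.19296777  3.34761228]
```

View pics/s3.png

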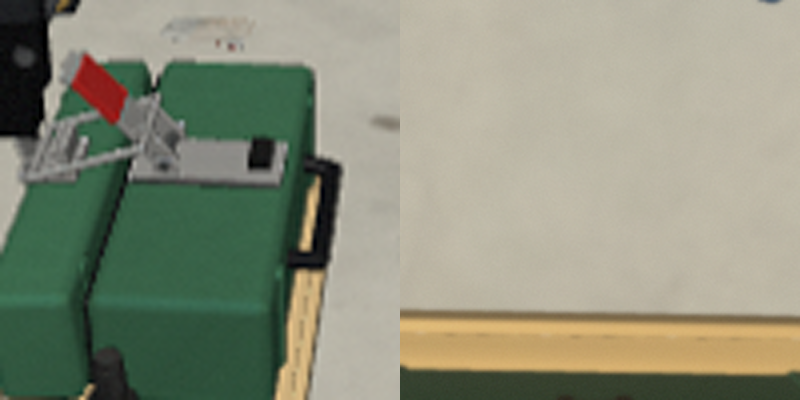

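The bar rests on the plate behind the keeper (about (30,175) in the left crop). The contact height puts the case top at about 78 mm. Next I go behind the tab and draw it in.

Emit:
{"fn": "servo_tool", "kwargs": {
  "moves": [
    [[0,0,0.005,0],[0,0,0.012,0],[0.01,0.0027,0.012,0],[0.0195,0.0053,0.012,0],[0.0195,0.0053,0.0,0],[0.0195,0.0053,-0.01,0],[0.0175,0.0048,-0.01,0],[0.0155,0.0042,-0.01,0],[0.0135,0.0037,-0.01,0],[0.0115,0.003,-0.01,0]]
  ]
}}

```text
time_s: 11.6
tcp_pos: [0.5768, -0.0055, 0.1125]
tool_rot: [0.991, 0.133, 0.0, 0.0]
ft_force: [1.1, 0.7, -0.1]
opening: 0.0005
grip_force: 0.5
```

Emit:
{"fn": "servo_tool", "kwargs": {
  "moves": [
    [[-0.001,-0.0003,0,0],[-0.002,-0.0005,0,0],[-0.003,-0.0008,0,0],[-0.004,-0.001,0,0],[-0.004,-0.001,0,0],[-0.004,-0.001,0,0],[-0.004,-0.001,0,0],[-0.004,-0.001,0,0],[-0.004,-0.001,0,0],[-0.004,-0.001,0,0]]
  ]
}}

```text
time_s: 12.85
tcp_pos: [0.5759, -0.0056, 0.1133]
tool_rot: [0.991, 0.133, 0.004, -0.0]
ft_force: [7.2, 1.8, -0.9]
opening: 0.0002
grip_force: 3.6
```

Emit:
{"fn": "servo_tool", "kwargs": {
  "moves": [
    [[-0.0005,-0.0001,0,0],[-0.001,-0.0003,0,0],[-0.0015,-0.0004,0,0],[-0.002,-0.0005,0,0],[-0.0025,-0.0007,0,0],[-0.003,-0.0008,0,0],[-0.0035,-0.0009,0,0],[-0.004,-0.001,0,0],[-0.004,-0.001,0,0],[-0.004,-0.001,0,0]]
  ]
}}

```text
time_s: 14.1
tcp_pos: [0.5718, -0.0066, 0.1132]
tool_rot: [0.991, 0.133, 0.004, -0.0]
ft_force: [6.9, 1.8, -0.4]
opening: 0.0005
grip_force: 3.4
```

Sliding. I'll continue.

Emit:
{"fn": "servo_tool", "kwargs": {
  "moves": [
    [[-0.0005,-0.0001,0,0],[-0.001,-0.0003,0,0],[-0.0015,-0.0004,0,0],[-0.002,-0.0005,0,0],[-0.0025,-0.0007,0,0],[-0.003,-0.0008,0,0],[-0.0035,-0.0009,0,0],[-0.004,-0.001,0,0],[-0.004,-0.001,0,0],[-0.004,-0.001,0,0]]
  ]
}}

```text
time_s: 15.35
tcp_pos: [0.5681, -0.0076, 0.1133]
tool_rot: [0.991, 0.133, 0.004, -0.0]
ft_force: [7.1, 0.6, -1.1]
opening: 0.0006
grip_force: 3.7
```

Emit:
{"fn": "servo_tool", "kwargs": {
  "moves": [
    [[-0.0005,-0.0001,0,0],[-0.001,-0.0003,0,0],[-0.0015,-0.0004,0,0],[-0.002,-0.0005,0,0],[-0.0025,-0.0007,0,0],[-0.003,-0.0008,0,0],[-0.003,-0.0008,0,0],[-0.003,-0.0008,0,0],[-0.003,-0.0008,0,0],[-0.003,-0.0008,0,0]]
  ]
}}

```text
time_s: 16.6
tcp_pos: [0.5669, -0.0079, 0.1139]
tool_rot: [0.991, 0.133, 0.006, -0.001]
ft_force: [11.3, 3.2, -2.1]
opening: 0.0007
grip_force: 5.3
```

Emit:
{"fn": "servo_tool", "kwargs": {
  "moves": [
    [[-0.0003,0,0,0],[-0.0006,-0.0001,0,0],[-0.001,-0.0002,0,0],[-0.0012,-0.0003,0,0],[-0.0012,-0.0003,0,0],[-0.0012,-0.0003,0,0],[-0.0012,-0.0003,0,0],[-0.0012,-0.0003,0,0],[-0.0012,-0.0003,0,0],[-0.0012,-0.0003,0,0]]
  ]
}}

```text
time_s: 17.85
tcp_pos: [0.5661, -0.0081, 0.1141]
tool_rot: [0.991, 0.133, 0.007, -0.001]
ft_force: [11.3, 3.3, -1.0]
opening: 0.0006
grip_force: 5.6
```

```bash
python3 - <<'E'
from h import *
P=[520.7,-20.6,.265,76.2]
s=sense();print(s["time_s"],loc(s["tcp_pos"],P),s["ft_force"])
c=cam("side")
a=c["im"][170:250,230:310]
cv2.imwrite("pics/s4.png",cv2.resize(a,(560,560),interpolation=cv2.INTER_CUBIC)[:,:,::-1])
E
```

```text
17.85 [ 47.12922131   0.20290262 114.08862934] [11.28530204  3.28313471 -0.99544875]
```

View pics/s4.png

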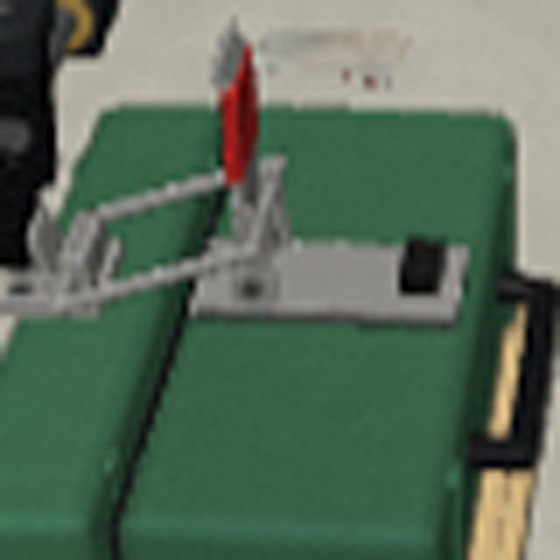

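The bar looks up against the keeper post and the lever has been dragged up to about 1.7 rad. I'll pull slightly more to confirm the hook.

Emit:
{"fn": "servo_tool", "kwargs": {
  "moves": [
    [[-0.0004,-0.0001,0,0],[-0.0008,-0.0002,0,0],[-0.0012,-0.0003,0,0],[-0.0015,-0.0004,0,0],[-0.0015,-0.0004,0,0],[-0.0015,-0.0004,0,0],[-0.0015,-0.0004,0,0],[-0.0015,-0.0004,0,0],[-0.0015,-0.0004,0,0],[-0.0015,-0.0004,0,0]]
  ]
}}

```text
time_s: 19.15
tcp_pos: [0.5651, -0.0083, 0.1144]
tool_rot: [0.991, 0.133, 0.007, -0.001]
ft_force: [11.4, 3.8, -1.5]
opening: 0.0002
grip_force: 5.9
```

Force holds near 12 N while the cover is being drawn in, so the bar is hooked. I'll release, rise, and come to the lever's cover side.

Emit:
{"fn": "servo_tool", "kwargs": {
  "moves": [
    [[0.005,0.0013,0,0],[0.01,0.0026,0,0],[0.0145,0.0039,0,0],[0.0145,0.0039,0.02,0],[0.0145,0.0039,0.0485,0],[0,0,0.0485,0],[-0.0135,-0.0037,0.0485,0],[-0.02,-0.0055,0.0485,0],[-0.025,-0.0068,0.0485,0],[-0.028,-0.0076,0.0485,0]]
  ]
}}

```text
time_s: 20.4
tcp_pos: [0.5307, -0.0176, 0.1603]
tool_rot: [0.991, 0.133, -0.0, -0.0]
ft_force: [0.1, 1.0, 0.6]
opening: 0.0007
grip_force: 0.0
```

```bash
python3 - <<'E'
from h import *
P=[520.7,-20.6,.265,76.2]
s=sense();print(s["time_s"],loc(s["tcp_pos"],P),s["ft_force"])
c=cam("side")
a=c["im"][170:250,230:310]
cv2.imwrite("pics/s5.png",cv2.resize(a,(560,560),interpolation=cv2.INTER_CUBIC)[:,:,::-1])
E
```

```text
20.4 [ 10.46773589   0.23247404 160.33007414] [0.13253475 0.97743721 0.56766312]
```

Emit:
{"fn": "servo_tool", "kwargs": {
  "moves": [
    [[-0.004,-0.001,0,0],[-0.008,-0.002,0,0],[-0.011,-0.003,0,0],[-0.013,-0.0035,0,0],[-0.015,-0.004,0,0],[-0.017,-0.0046,0,0],[-0.019,-0.0051,0,0],[-0.021,-0.0057,0,0],[-0.023,-0.0062,0,0],[-0.024,-0.0065,0,0]]
  ]
}}

```text
time_s: 21.7
tcp_pos: [0.5071, -0.0239, 0.1607]
tool_rot: [0.991, 0.133, 0.0, -0.0]
ft_force: [3.1, 0.9, -0.8]
opening: 0.0004
grip_force: 1.4
```

Emit:
{"fn": "servo_tool", "kwargs": {
  "moves": [
    [[-0.002,-0.0005,0,0],[-0.004,-0.001,-0.0005,0],[-0.006,-0.0016,-0.001,0],[-0.008,-0.0022,-0.0015,0],[-0.01,-0.0027,-0.002,0],[-0.012,-0.0032,-0.003,0],[-0.0135,-0.0037,-0.0035,0],[-0.0135,-0.0037,-0.0035,0],[-0.0135,-0.0037,-0.0035,0],[-0.0135,-0.0037,-0.0035,0]]
  ]
}}

```text
time_s: 22.95
tcp_pos: [0.4935, -0.0276, 0.157]
tool_rot: [0.991, 0.133, -0.0, -0.0]
ft_force: [4.0, 2.5, 0.0]
opening: 0.0006
grip_force: 1.9
```

Emit:
{"fn": "servo_tool", "kwargs": {
  "moves": [
    [[-0.002,-0.0005,-0.001,0],[-0.004,-0.001,-0.002,0],[-0.006,-0.0016,-0.003,0],[-0.008,-0.0022,-0.0045,0],[-0.01,-0.0027,-0.006,0],[-0.0115,-0.0031,-0.007,0],[-0.013,-0.0035,-0.0085,0],[-0.0145,-0.0039,-0.01,0],[-0.0145,-0.0039,-0.01,0],[-0.0145,-0.0039,-0.01,0]]
  ]
}}

```text
time_s: 24.2
tcp_pos: [0.479, -0.0317, 0.1471]
tool_rot: [0.991, 0.133, 0.0, 0.0]
ft_force: [3.5, 2.3, 1.6]
opening: 0.0004
grip_force: 1.9
```

Emit:
{"fn": "servo_tool", "kwargs": {
  "moves": [
    [[-0.002,-0.0005,-0.0015,0],[-0.0035,-0.001,-0.003,0],[-0.005,-0.0014,-0.0045,0],[-0.0065,-0.0018,-0.006,0],[-0.0075,-0.002,-0.0075,0],[-0.0085,-0.0023,-0.009,0],[-0.0095,-0.0026,-0.0105,0],[-0.0105,-0.0028,-0.0125,0],[-0.0115,-0.0031,-0.0145,0],[-0.0115,-0.0031,-0.0145,0]]
  ]
}}

```text
time_s: 25.45
tcp_pos: [0.4667, -0.0349, 0.1321]
tool_rot: [0.991, 0.133, -0.001, 0.0]
ft_force: [1.1, 0.8, 1.1]
opening: 0.0005
grip_force: 0.7
```

Emit:
{"fn": "servo_tool", "kwargs": {
  "moves": [
    [[-0.0005,0,-0.001,0],[-0.001,-0.0002,-0.002,0],[-0.0015,-0.0003,-0.003,0],[-0.002,-0.0005,-0.004,0],[-0.002,-0.0005,-0.005,0],[-0.0025,-0.0006,-0.006,0],[-0.0025,-0.0006,-0.007,0],[-0.003,-0.0008,-0.008,0],[-0.003,-0.0008,-0.009,0],[-0.003,-0.0008,-0.009,0]]
  ]
}}

```text
time_s: 26.7
tcp_pos: [0.4643, -0.0355, 0.1234]
tool_rot: [0.991, 0.133, -0.0, -0.0]
ft_force: [0.5, -0.3, 0.9]
opening: 0.0003
grip_force: 0.3
```

```bash
python3 - <<'E'
from h import *
c=cam("side")
a=c["im"][170:250,230:310]
a=cv2.resize(a,(400,400),interpolation=cv2.INTER_CUBIC)
b=cv2.resize(cv2.imread("pics/s5.png"),(400,400))[:,:,::-1]
cv2.imwrite("pics/s6.png",np.hstack([b,a])[:,:,::-1])
E
```

```text
(no output)
```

View pics/s6.png

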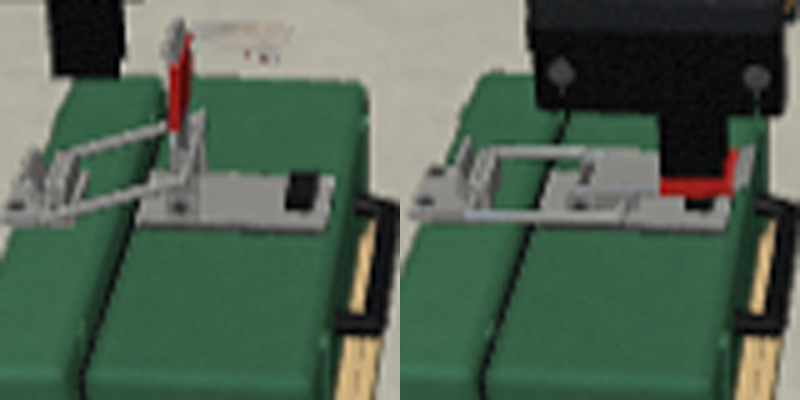

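The bail is still hooked behind the keeper (tab near (465,165), beyond the post at (485,175)), the seam has narrowed and the lever is nearly flat. I'll press it home.

Emit:
{"fn": "servo_tool", "kwargs": {
  "moves": [
    [[0,0,-0.001,0],[0,0,-0.002,0],[0,0,-0.003,0],[0,0,-0.004,0],[0,0,-0.005,0],[0,0,-0.006,0],[0,0,-0.006,0],[0,0,-0.006,0],[0,0,-0.006,0],[0,0,-0.006,0]]
  ]
}}

```text
time_s: 28.0
tcp_pos: [0.4641, -0.0356, 0.1188]
tool_rot: [0.991, 0.133, -0.001, 0.001]
ft_force: [-6.2, 0.1, 14.7]
opening: 0.0007
grip_force: 7.5
```

Emit:
{"fn": "servo_tool", "kwargs": {
  "moves": [
    [[0,0,0.0005,0],[0,0,0.001,0],[0,0,0.001,0],[0,0,0.001,0],[0,0,0.001,0],[0,0,0.001,0],[0,0,0.001,0],[0,0,0.001,0],[0,0,0.001,0],[0,0,0.001,0]]
  ]
}}

```text
time_s: 29.25
tcp_pos: [0.4641, -0.0356, 0.1193]
tool_rot: [0.991, 0.133, -0.001, 0.0]
ft_force: [-4.2, -0.2, 11.3]
opening: 0.0003
grip_force: 5.3
```

Emit:
{"fn": "servo_tool", "kwargs": {
  "moves": [
    [[0,0,0.006,0],[0.01,0.0026,0.006,0],[0.0195,0.0052,0.006,0],[0.0195,0.0052,0.003,0],[0.0195,0.0052,0.002,0],[0.0195,0.0052,0.001,0],[0.0195,0.0052,0.0,0],[0.0195,0.0052,0.0,0],[0.0195,0.0052,0.0,0],[0.0195,0.0052,0.0,0]]
  ]
}}

```text
time_s: 30.5
tcp_pos: [0.4844, -0.03, 0.1197]
tool_rot: [0.991, 0.133, 0.001, 0.0]
ft_force: [-2.0, 1.7, 9.8]
opening: 0.0004
grip_force: 4.9
```

The contact height is the same at both radii, so the lever is flat on its stop. I'll retreat and check.

Emit:
{"fn": "servo_tool", "kwargs": {
  "moves": [
    [[0,0,0.01,0],[0,0,0.04,0],[-0.01,0,0.08,0],[-0.02,0,0.12,0],[-0.03,-0.03,0.15,0],[-0.03,-0.08,0.15,0],[-0.03,-0.12,0.15,0],[-0.03,-0.15,0.15,0],[-0.03,-0.15,0.15,0],[-0.03,-0.15,0.15,0]]
  ]
}}

```text
time_s: 31.75
tcp_pos: [0.4538, -0.1793, 0.2684]
tool_rot: [0.991, 0.133, -0.0, -0.0]
ft_force: [0.4, 0.4, -0.7]
opening: 0.0007
grip_force: 0.0
```

```bash
python3 - <<'E'
from h import *
P=[520.7,-20.6,.265,81]
s=sense();print(s["time_s"],s["tcp_pos"],s["ft_force"])
c={n:cam(n) for n in("side","top")};save(c["side"],"end.png")
for n,b in(("side",(230,170,310,250)),("top",(230,140,320,215))):
    im=c[n]["im"].astype(int);m=(im[...,0]>110)&(im[...,1]<70)&(im[...,2]<80)
    y,x=np.nonzero(m[b[1]:b[3],b[0]:b[2]]);x=x+b[0];y=y+b[1]
    print(n,len(x),x.min(),x.max(),y.min(),y.max(),x.mean(),y.mean())
    # predicted red pixels for flat lever / 0.15 rad
    for th in(0,.1,.2):
        print(th,[proj(c[n],wor((-20-r*np.cos(th)+4.5*np.sin(th),0,91+r*np.sin(th)+4.5*np.cos(th)),P)).round(1).tolist() for r in(25,40,55)])
# seam darkness across the seam (top): before and after
import pickle
t0=pickle.load(open("c0.pkl","rb"))["top"]
for nm,t in(("before",t0),("after",c["top"])):
    for yy in(60,-60):
        print(nm,yy,[int(t["im"][int(round(v)),int(round(u))].sum()) for u,v in[proj(t,wor((x,yy,79),P)) for x in range(-8,13,2)]])
E
```

```text
31.75 [ 0.4537978  -0.17929648  0.26844322] [ 0.40780812  0.37661409 -0.70312641]
side 126 282 297 201 209 289.41269841269843 205.18253968253967
0 [[280.1, 203.9], [288.7, 204.2], [297.3, 204.5]]
0.1 [[279.7, 202.7], [288.3, 202.2], [296.9, 201.7]]
0.2 [[279.2, 201.5], [287.6, 200.3], [296.1, 199.0]]
top 104 278 289 191 201 283.33653846153845 195.93269230769232
0 [[281.9, 189.1], [283.7, 196.4], [285.6, 203.7]]
0.1 [[281.7, 188.7], [283.5, 195.9], [285.3, 203.1]]
0.2 [[281.5, 188.2], [283.2, 195.2], [284.9, 202.3]]
before 60 [242, 243, 234, 215, 185, 172, 176, 199, 220, 249, 256]
before -60 [246, 234, 218, 186, 165, 171, 199, 221, 234, 243, 243]
after 60 [285, 279, 275, 252, 214, 216, 250, 277, 294, 301, 300]
after -60 [280, 270, 244, 207, 198, 240, 267, 279, 286, 285, 285]
```

```bash
python3 -c "
from station import job;print(job.close_job())"
```

```text
the job is handed in; nothing more can be done
None
```

I handed the job in at about 32 s: the bar is hooked behind the keeper, the red lever is down flat on its stop, and the cover is drawn in. Peak force read was about 16 N, and the arm never went near the bottle, spool or screwdriver. The end state was checked by contact heights, red-lever pixels and a narrower seam rather than a final viewed picture.

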